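# Pull the red dust cap off the balloon inflator

### The arm

A 6-joint arm with a two-finger parallel gripper is mounted at the origin on a cart in front of the work surface, level with it; the furniture and walls round the work are solid. World frame = base frame: x ahead of the robot, y to its left, z up, the work surface at z = 0. Lengths are in m, angles in rad, forces in N, time in s.
With the tool pointing down it reaches from about 0.35 to 0.725 m from the base axis. Payload 4.3 kg.
Tool frame: the origin (TCP) lies at the very end of the fingers, on their centre line; the grasp point (between the pads) lies 19 mm behind it (ctrl.pinch_z is the distance from the TCP to the grasp point, in m); z points along the fingers, y is the line along which they close (so a half turn about z gives the same grasp; the last joint's range is limited). The gripper opens to 85 mm and grips with 20 to 120 N. Pads are 22 mm wide; open, the fingers measure 114 mm over their backs; the gripper's body (76 mm by 85 mm) begins 54 mm behind the grasp point. The pads swing forward as they close: fully open they stand 13 mm farther back than shut.
Start: joints at [-1.394, 0.377, 0.081, 1.274, 0, 1.46], TCP at [0.163, -0.552, 0.196] pointing down, gripper open.
Joint ranges: [-2.72, 2.72], [-0.84, 1.66], [-1.02, 1.22], [-1.77, 2.12], [-1.37, 1.28], [-3.14, 3.14]. Speed limits (rad/s): [2.57, 2.57, 3.14, 3.14, 3.14, 3.14].

### API

Orientations are given as a rotation vector (axis times angle).
In Python, from plant import observe, vision, ticket, ctrl gives the robot as it stands.
- The arm moves only by the tool step_arm, never from a script. Its argument "targets" is a list of rows, each an object of numbers: "dx", "dy", "dz": the shift along the tool's x, y, z normalised to -1 to 1, where 1 is 12 cm; "wx", "wy", "wz": the turn, a rotation vector about the tool's x, y, z normalised to -1 to 1, where 1 is 45 degrees; "claw": the closure in counts, from 0 (fully open) to 255 (shut). In form: [{"dx": .., "dy": .., "dz": .., "wx": .., "wy": .., "wz": .., "claw": ..}, ...]. A call has 1 to 5 rows; each row shifts and turns the commanded pose from where the row before left it, along the tool's axes as they then stand; what a row does not reach is not made up. A row lasts 1/10 s, in which the tool goes at most 50 mm and 8.59 degrees, less where a joint would pass 70% of its speed; a pose out of reach is approached as far as the arm can. A call with a number of a shift or a turn outside -1 to 1 is refused whole. A call with a gripper value outside its range is refused whole. The fingers move at their own pace and stop on an object; "grip_force" is the grip in N (left out, the last holds). Time passes only in rows, so rows that do not move let the fingers close. It gives the time, the measured TCP pose, the force, the opening and the grip force at its end, in the units of the state.
- observe(): the state, without advancing time (a new reading comes with each control period).
- vision.get_image(name): name is "scene" or "top"; returns a dict with "img" (400x640x3 uint8, red, green, blue), "z_map" (400x640 float32, m along the optical axis (not along the pixel's ray), 0 where there is no reading), "fx", "fy", "cx", "cy" (pixels), "R" (3x3) and "t" (3): a world point X has camera coordinates R X + t. Camera axes: x right, y down, z forward; pixel columns grow to the right and rows downward; lengths in m; the calibration is good to about 2 mm. A picture is of the moment at which its call begins.
- ticket.job_done(): hands the job in; it is judged then, once.
The state is a dict: "time_s": time; "joint_positions": joint angles; "qvel": joint speeds; "joint_efforts": joint torques, N m; "position": TCP position; "orientation": TCP orientation; "force": force on the tool from outside, world axes, zero at the start; "moment": the same for the moment, N m; "grip_width": opening from 0.0 (shut) to 1.0 (fully open); "finger_force": force on a finger pad.
Only numpy, scipy, OpenCV 4.12 (cv2) and the standard library are available. Lean on these libraries where they do the work, as an engineer would, in place of code of your own. Each camera call takes 0.05 s, during which the arm holds its last target. There are 200 camera calls.

### The job

One nozzle of the balloon inflator is needed: pull off its snug red cap with the cap puller. Hook the puller's feet under the rim of the red cap, pull straight up until it pops off, and stand the puller upright on the desk, clear of the inflator, with the red cap still lying in it. Do not touch the red cap with the fingers, leave the blue cap on its nozzle, and mind the tall black cabinet to the right.

Things in the scene. Friction and masses are not known exactly. Their poses are not given: they have to be found in the camera images.
- puller_grip (a point): Cap puller, loose, upright: yellow handle 20 (x) by 26 (y) mm, 58 to 102 mm up; this point: handle centre, 80 mm up; z up. Below it a steel bridge 86 mm wide (y), on legs 72 mm apart inside; each ends in an inward foot 50 mm long (x), 6 thick; 34 mm gap between the feet. Tunnel over the feet 44 mm high, open at +x and -x: slides along x round a nozzle, feet under the cap. Alike half-turned.
- cap_red_center (a point): Red cap, loose, 40 g, on either nozzle. Point: on its axis, half-way up its 20 mm height; z up. Rim 52 mm across and 7 thick at the bottom, dome 36 mm across above. The rim's flat underside (10 mm below the point) has an 18 mm bore, 14 mm deep, snug on the nozzle: snaps off upward with about 4 to 10 N, free once raised 14 mm.
- cap_blue_center (a point): Blue cap of the same shape on the other nozzle, same kind of point. It stays there.
- inflator: Balloon inflator, fixed: grey box 110 mm deep (x), 240 wide (y), 60 high, black front panel at -x. Origin: centre of its underside, at desk height; z up. On its flat top two upright nozzles at x = 0, y = +55 and -55 mm: round posts 16 mm thick, 36 mm high. A seated cap's underside is 22 mm above the box (82 above the desk), with only the bare post between.

How it is judged:
By the outcome, as a careful person would: the job done as asked, in the order asked, and still so for the second after the job is handed in, with the robot touching nothing.
It also fails if it takes over 45 s, if anything falls off the work surface, if the arm or the gripper's body presses on something with over 40 N, if the wrist force passes 120 N, or if a joint passes its speed limit or range.

## Working session

There is one attempt and no reset: what is moved stays moved. The work goes in short steps, Python scripts to look and compute and a tool call to move; the robot and the scene stay as the last step left them, time stands still between calls to the robot, and variables do not carry over. Pictures are saved under pics/ and viewed, at most 10 in all, crops included, and the job is handed in when it is done.

Besides the shell and the picture viewer there is one more tool, called after "Request:" as name(argument=value, ...) on one line, values as JSON. step_arm: Moves the arm, as the interface text tells. Its arguments: {"type":"object","properties":{"targets":{"type":"array"},"grip_force":{"type":"number"}},"required":["targets"]}

```bash
mkdir -p pics; cat > h.py <<'E'
import numpy as np, cv2
from plant import observe, vision, ticket, ctrl
def snap(n,f=None):
    d=vision.get_image(n)
    if f: cv2.imwrite('pics/'+f,d['img'][:,:,::-1])
    return d
def cloud(d):
    z=d['z_map'];v,u=np.indices(z.shape)
    c=np.stack([(u-d['cx'])/d['fx']*z,(v-d['cy'])/d['fy']*z,z],-1)
    return (c-d['t'])@d['R']   # R^T (c-t)
E
python3 - <<'E'
from h import *
for n in('scene','top'):
    d=snap(n,n+'1.png'); print(n,d['R'].round(3).tolist(),d['t'],d['fx'],-d['R'].T@d['t'])
    np.savez('/tmp/'+n,**d)
s=observe();print(s);print(ctrl.pinch_z)
E
```

```text
scene [[-0.833, -0.553, -0.014], [-0.369, 0.574, -0.731], [0.412, -0.604, -0.682]] [0.59136295 0.08751829 0.86290886] 400.9210969649288 [0.16916227 0.79804316 0.66067581]
top [[0.018, -1.0, 0.009], [-0.994, -0.019, -0.109], [0.109, -0.007, -0.994]] [0.26790906 0.53264384 0.87315234] 363.0456672350011 [0.42950981 0.28409226 0.92341358]
{'time_s': 0.1, 'joint_positions': array([-1.39435834e+00,  3.77978844e-01,  7.97829088e-02,  1.27440290e+00,
        1.60565181e-06,  1.46050997e+00]), 'qvel': array([-0.00027102, -0.00052193,  0.00373222, -0.00078881, -0.00038219,
        0.00082564]), 'joint_efforts': array([ 9.42852130e-04, -4.64693391e+01,  2.70582712e+01,  1.20098249e-02,
       -5.05370031e-05, -3.86796131e-06]), 'position': array([ 0.16251724, -0.55088561,  0.1949698 ]), 'orientation': array([-3.10758069e+00, -4.48586957e-01,  9.10601037e-05]), 'force': array([ 0.35794766,  1.16557063, -0.48619982]), 'moment': array([0.03903852, 0.03670777, 0.102747  ]), 'finger_force': 0.0, 'grip_width': 0.9992910921950761}
0.0187
```

View pics/scene1.png

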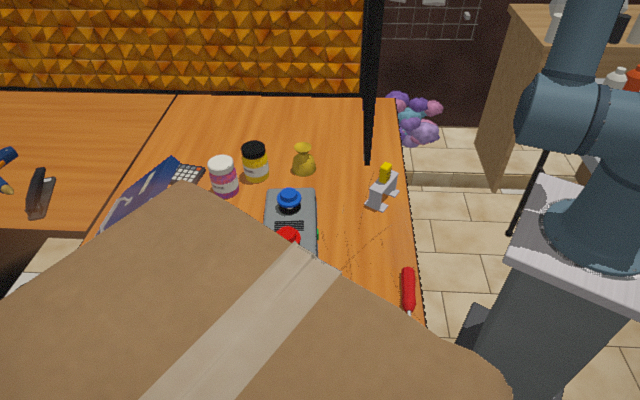

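View pics/top1.png

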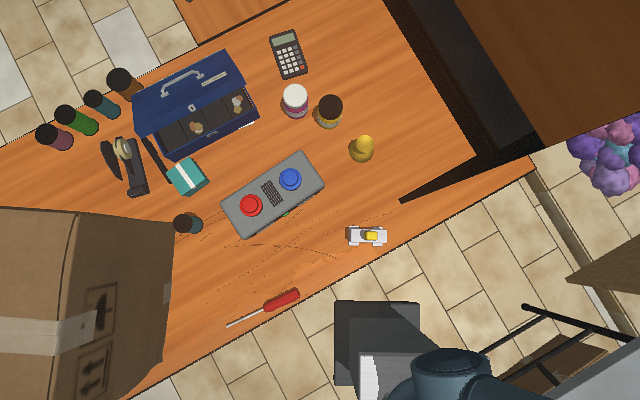

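The top view shows the red cap at (250,205), the blue cap at (290,179), and the puller with its yellow handle at (372,236). The tall black cabinet's near corner is about (400,200). A carton covers the left. In the scene view the puller is at (383,185) and the red cap at (288,236), partly hidden.

```bash
python3 - <<'E'
from h import *
for n in('top','scene'):
    d=dict(np.load('/tmp/%s.npz'%n)); P=cloud(d); hsv=cv2.cvtColor(d['img'],cv2.COLOR_RGB2HSV)
    H,S,V=[hsv[...,i].astype(int) for i in range(3)]
    ok=d['z_map']>0
    box=np.zeros_like(ok)
    if n=='top': box[140:260,200:400]=1
    else: box[150:260,260:400]=1
    ms={'red':((H<6)|(H>174))&(S>180)&(V>100),'blue':(H>100)&(H<125)&(S>150)&(V>80),'yel':(H>22)&(H<33)&(S>170)&(V>120)}
    for k,m in ms.items():
        m=m&ok&box
        if k=='yel': m[:, :]&= (np.indices(m.shape)[1]>(358 if n=='top' else 370)); m[:220 if n=='top' else 0]=0
        p=P[m]; z=p[:,2]; top=p[z>np.percentile(z,90)-0.004]
        print(n,k,m.sum(),'z',np.percentile(z,[5,50,95]).round(3),'top mean',top.mean(0).round(4),'ext',top.min(0).round(3),top.max(0).round(3))
        r=cv2.minAreaRect(top[:,:2].astype(np.float32)*1000);print(r)
    if n=='top':
        m=ok&box&(abs(P[...,2]-.06)<.006)&(S<60); m[:, 335:]=0
        r=cv2.minAreaRect((P[m][:,:2]*1000).astype(np.float32));print('box',r)
        m=ok&(P[...,2]>.01)&(P[...,2]<.075)&(S<60); m[:220]=0;m[252:]=0;m[:,:340]=0;m[:,392:]=0
        p=P[m];print('puller steel',m.sum(),p.min(0),p.max(0))
        m=m&(P[...,2]>.045);r=cv2.minAreaRect((P[m][:,:2]*1000).astype(np.float32));print(r,P[m].mean(0),np.median(P[m][:,2]))
        for uv in [(400,200),(470,155),(440,180),(385,205),(420,190),(480,150),(400,20)]: print(uv,P[uv[1],uv[0]].round(3))
        for uv in [(363,150),(330,110),(187,223),(190,175)]: print(uv,P[uv[1],uv[0]].round(3))
    im=d['img'][140:270,200:420] if n=='top' else d['img'][140:270,240:420]
    cv2.imwrite('pics/c_%s.png'%n,cv2.resize(im,None,fx=3.5,fy=3.5,interpolation=cv2.INTER_CUBIC)[:,:,::-1])
E
```

```text
top red 367 z [0.088 0.094 0.104] top mean [0.5053 0.4255 0.1025] ext [0.49  0.409 0.1  ] [0.522 0.443 0.106]
((505.14178466796875, 425.61248779296875), (32.41279983520508, 32.00918197631836), 47.36069107055664)
top blue 333 z [0.088 0.093 0.104] top mean [0.5686 0.3356 0.1026] ext [0.554 0.319 0.1  ] [0.584 0.351 0.106]
((568.7131958007812, 335.260986328125), (31.692588806152344, 30.775596618652344), 46.834659576416016)
top yel 92 z [0.099 0.102 0.105] top mean [0.4405 0.1493 0.1023] ext [0.432 0.138 0.1  ] [0.45  0.161 0.106]
((441.2695007324219, 149.27032470703125), (17.992393493652344, 23.133785247802734), 1.0578233003616333)
box ((536.5304565429688, 380.5022888183594), (108.76287841796875, 237.9480743408203), 35.12862014770508)
puller steel 380 [0.42516682 0.10616501 0.0101742 ] [0.46275266 0.19138842 0.062726  ]
((440.62139892578125, 148.8252410888672), (30.850317001342773, 85.35393524169922), 1.026219129562378) [0.44067943 0.15057635 0.05806553] 0.058406065556410175
(400, 200) [0.532 0.062 0.016]
(470, 155) [ 0.654 -0.124  0.001]
(440, 180) [0.535 0.064 0.308]
(385, 205) [0.51
[... 169 characters left out ...]
(187, 223) [0.461 0.57  0.087]
(190, 175) [0.578 0.579 0.058]
scene red 252 z [0.088 0.101 0.104] top mean [0.5041 0.4246 0.102 ] ext [0.489 0.409 0.099] [0.522 0.437 0.106]
((505.0902099609375, 422.9701843261719), (27.405256271362305, 33.621376037597656), 86.24686431884766)
scene blue 370 z [0.087 0.094 0.103] top mean [0.567 0.338 0.102] ext [0.551 0.32  0.099] [0.584 0.354 0.105]
((568.10986328125, 336.56134033203125), (31.991069793701172, 32.255184173583984), 73.98402404785156)
scene yel 177 z [0.065 0.093 0.103] top mean [0.4395 0.15   0.1018] ext [0.431 0.137 0.099] [0.45  0.162 0.104]
((440.3276672363281, 149.7476043701172), (18.894968032836914, 24.34516143798828), 3.5362114906311035)
```

View pics/c_top.png

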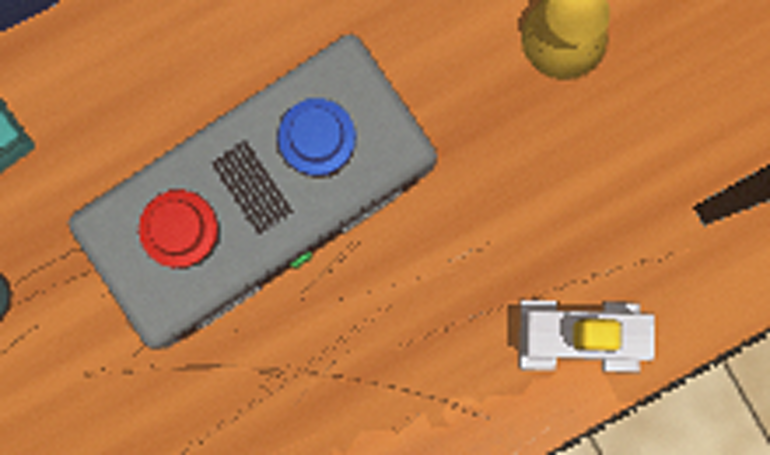

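View pics/c_scene.png

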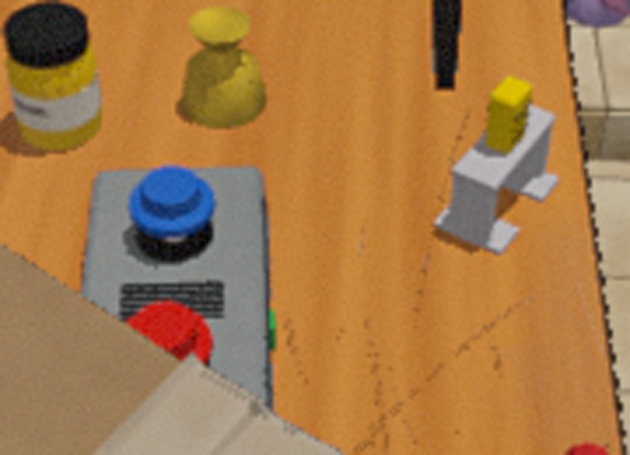

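Both views agree to about 2 mm: red cap at (0.505, 0.425), blue cap at (0.568, 0.336), box yaw 35°, puller grip at (0.440, 0.149) with yaw about 1°. Heights match the given sizes. Next I check the cabinet and carton, and meanwhile turn the tool in place.

```bash
python3 - <<'E'
from h import *
for n in('top','scene'):
    d=dict(np.load('/tmp/%s.npz'%n)); P=cloud(d)[d['z_map']>0]
    P=P[(P[:,2]>.11)]
    r=np.hypot(P[:,0],P[:,1]);a=np.degrees(np.arctan2(P[:,1],P[:,0]))
    for lo in range(-70,70,10):
        m=(a>=lo)&(a<lo+10)&(r>.2)&(r<.85)
        if m.sum():
            i=np.argmin(np.where(m,r,9));print(n,lo,m.sum(),r[i].round(3),P[i].round(3))
E
```

```text
top -20 2 0.227 [ 0.223 -0.041  0.413]
top -10 699 0.21 [ 0.209 -0.024  0.289]
top 0 16732 0.2 [0.198 0.029 0.358]
top 10 17441 0.2 [0.194 0.048 0.327]
top 20 820 0.2 [0.177 0.094 0.285]
top 50 8938 0.72 [0.36  0.624 0.286]
top 60 13891 0.664 [0.227 0.624 0.157]
scene -70 8 0.844 [ 0.289 -0.793  0.123]
scene -20 3699 0.65 [ 0.64  -0.113  0.335]
scene -10 822 0.2 [ 0.2   -0.001  0.444]
scene 0 2160 0.2 [0.197 0.034 0.346]
scene 10 694 0.2 [0.195 0.044 0.332]
scene 20 1370 0.2 [0.184 0.077 0.311]
scene 30 2 0.2 [0.173 0.1   0.274]
scene 50 6015 0.729 [0.365 0.631 0.408]
scene 60 31945 0.679 [0.234 0.637 0.4  ]
```

Request:
step_arm(targets=[{"wz": -0.184},{"wz": -0.184},{"wz": -0.184},{"wz": -0.184},{"wz": -0.184,"claw": 80}])

```text
validation failed for argument at $.ta...
```

The carton starts at y≈0.62 and the cabinet corner is at (0.53, 0.06), so both are clear of my path. I'll resend with all the fields.

Request:
step_arm(targets=[{"dx": 0,"dy": 0,"dz": 0,"wx": 0,"wy": 0,"wz": -0.184,"claw": 80},{"dx": 0,"dy": 0,"dz": 0,"wx": 0,"wy": 0,"wz": -0.184,"claw": 80},{"dx": 0,"dy": 0,"dz": 0,"wx": 0,"wy": 0,"wz": -0.184,"claw": 80},{"dx": 0,"dy": 0,"dz": 0,"wx": 0,"wy": 0,"wz": -0.184,"claw": 80},{"dx": 0,"dy": 0,"dz": 0,"wx": 0,"wy": 0,"wz": -0.184,"claw": 80}])

```text
time_s: 0.6
position: [0.1626, -0.5511, 0.1952]
orientation: [-2.744, -1.527, -0.001]
force: [-0.2, 0.2, -0.5]
grip_width: 0.69
finger_force: 0.0
```

Request:
step_arm(targets=[{"dx": 0,"dy": 0,"dz": 0,"wx": 0,"wy": 0,"wz": -0.184,"claw": 80},{"dx": 0,"dy": 0,"dz": 0,"wx": 0,"wy": 0,"wz": -0.184,"claw": 80},{"dx": 0,"dy": 0,"dz": 0,"wx": 0,"wy": 0,"wz": -0.184,"claw": 80},{"dx": 0,"dy": 0,"dz": 0,"wx": 0,"wy": 0,"wz": -0.184,"claw": 80}])

```text
time_s: 1.0
position: [0.1626, -0.5511, 0.1953]
orientation: [-2.196, -2.246, -0.001]
force: [0.4, 0.0, -0.4]
grip_width: 0.685
finger_force: 0.0
```

Request:
step_arm(targets=[{"dx": 0.31,"dy": 0.157,"dz": 0,"wx": 0,"wy": 0,"wz": 0,"claw": 80},{"dx": 0.31,"dy": 0.157,"dz": 0,"wx": 0,"wy": 0,"wz": 0,"claw": 80},{"dx": 0.31,"dy": 0.157,"dz": 0,"wx": 0,"wy": 0,"wz": 0,"claw": 80},{"dx": 0.31,"dy": 0.157,"dz": 0,"wx": 0,"wy": 0,"wz": 0,"claw": 80},{"dx": 0.31,"dy": 0.157,"dz": 0,"wx": 0,"wy": 0,"wz": 0,"claw": 80}])

```text
time_s: 1.5
position: [0.254, -0.3621, 0.1954]
orientation: [-2.203, -2.239, -0.001]
force: [0.8, 0.5, 0.8]
grip_width: 0.684
finger_force: 0.0
```

Request:
step_arm(targets=[{"dx": 0.31,"dy": 0.157,"dz": 0,"wx": 0,"wy": 0,"wz": 0,"claw": 80},{"dx": 0.31,"dy": 0.157,"dz": 0,"wx": 0,"wy": 0,"wz": 0,"claw": 80},{"dx": 0.31,"dy": 0.157,"dz": 0,"wx": 0,"wy": 0,"wz": 0,"claw": 80},{"dx": 0.31,"dy": 0.157,"dz": 0,"wx": 0,"wy": 0,"wz": 0,"claw": 80},{"dx": 0.31,"dy": 0.157,"dz": 0,"wx": 0,"wy": 0,"wz": 0,"claw": 80}])

```text
time_s: 2.0
position: [0.345, -0.1747, 0.1956]
orientation: [-2.203, -2.239, 0.0]
force: [0.4, -0.3, 1.0]
grip_width: 0.678
finger_force: 0.0
```

Request:
step_arm(targets=[{"dx": 0.31,"dy": 0.157,"dz": 0,"wx": 0,"wy": 0,"wz": 0,"claw": 80},{"dx": 0.31,"dy": 0.157,"dz": 0,"wx": 0,"wy": 0,"wz": 0,"claw": 80},{"dx": 0,"dy": 0,"dz": 0,"wx": 0,"wy": 0,"wz": 0,"claw": 80}])

```text
time_s: 2.3
position: [0.3822, -0.0974, 0.1955]
orientation: [-2.193, -2.248, -0.002]
force: [0.3, -0.6, -0.3]
grip_width: 0.687
finger_force: 0.0
```

Request:
step_arm(targets=[{"dx": 0.327,"dy": 0.023,"dz": 0,"wx": 0,"wy": 0,"wz": 0,"claw": 80},{"dx": 0.327,"dy": 0.023,"dz": 0,"wx": 0,"wy": 0,"wz": 0,"claw": 80},{"dx": 0.327,"dy": 0.023,"dz": 0,"wx": 0,"wy": 0,"wz": 0,"claw": 80},{"dx": 0.327,"dy": 0.023,"dz": 0,"wx": 0,"wy": 0,"wz": 0,"claw": 80}])

```text
time_s: 2.7
position: [0.3894, 0.0562, 0.1956]
orientation: [2.204, 2.238, -0.001]
force: [0.7, -1.2, -0.1]
grip_width: 0.688
finger_force: 0.0
```

Request:
step_arm(targets=[{"dx": 0.247,"dy": 0.146,"dz": 0,"wx": 0,"wy": 0,"wz": 0,"claw": 80},{"dx": 0.247,"dy": 0.146,"dz": 0,"wx": 0,"wy": 0,"wz": 0,"claw": 80},{"dx": 0.247,"dy": 0.146,"dz": 0,"wx": 0,"wy": 0,"wz": 0,"claw": 80},{"dx": 0,"dy": 0,"dz": 0,"wx": 0,"wy": 0,"wz": 0,"claw": 80},{"dx": 0,"dy": 0,"dz": 0,"wx": 0,"wy": 0,"wz": 0,"claw": 80}])

```text
time_s: 3.2
position: [0.4406, 0.1449, 0.1952]
orientation: [-2.202, -2.24, 0.003]
force: [-0.4, -0.2, -0.4]
grip_width: 0.689
finger_force: 0.0
```

```bash
python3 - <<'E'
from h import *
d=snap('scene'); cv2.imwrite('pics/s2.png',cv2.resize(d['img'][90:270,270:470],None,fx=3,fy=3)[:,:,::-1])
o=observe();print(o['position'],o['orientation'],o['joint_positions'])
E
```

```text
[0.44026588 0.1444518  0.19532995] [-2.20331734 -2.23895712  0.00269697] [ 1.80536878e-01  1.53468169e-01 -2.19659259e-01  1.19926218e+00
 -7.19431436e-04  1.73528839e+00]
```

View pics/s2.png

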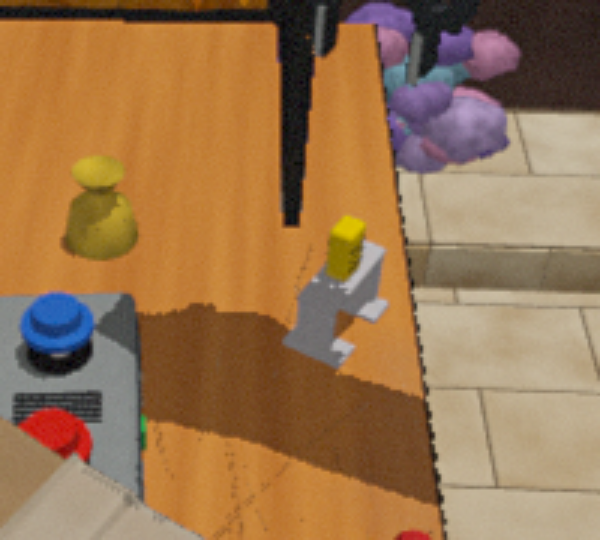

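The picture shows the open fingers at about (320,30) and (415,65), straddling the line above the yellow handle at (347,240). y is 5 mm short, so I correct that, descend and grip.

Request:
step_arm(targets=[{"dx": 0.042,"dy": 0,"dz": 0.2,"wx": 0,"wy": 0,"wz": 0,"claw": 80},{"dx": 0,"dy": 0,"dz": 0.3,"wx": 0,"wy": 0,"wz": 0,"claw": 80},{"dx": 0,"dy": 0,"dz": 0.3,"wx": 0,"wy": 0,"wz": 0,"claw": 80},{"dx": 0,"dy": 0,"dz": 0.294,"wx": 0,"wy": 0,"wz": 0,"claw": 80},{"dx": 0,"dy": 0,"dz": 0,"wx": 0,"wy": 0,"wz": 0,"claw": 80}])

```text
time_s: 3.75
position: [0.4355, 0.1481, 0.0606]
orientation: [-2.202, -2.234, 0.013]
force: [0.2, -0.2, -0.1]
grip_width: 0.685
finger_force: 0.0
```

Request:
step_arm(grip_force=60, targets=[{"dx": 0,"dy": 0,"dz": 0,"wx": 0,"wy": 0,"wz": 0,"claw": 255},{"dx": 0,"dy": 0,"dz": 0,"wx": 0,"wy": 0,"wz": 0,"claw": 255},{"dx": 0,"dy": 0,"dz": 0,"wx": 0,"wy": 0,"wz": 0,"claw": 255},{"dx": 0,"dy": 0,"dz": 0,"wx": 0,"wy": 0,"wz": 0,"claw": 255},{"dx": 0,"dy": 0,"dz": 0,"wx": 0,"wy": 0,"wz": 0,"claw": 255}])

```text
time_s: 4.25
position: [0.4441, 0.1505, 0.0691]
orientation: [2.199, 2.236, 0.008]
force: [-3.3, -3.2, 19.8]
grip_width: 0.002
finger_force: 10.2
```

The gripper shut fully and there's an upward force, so something went wrong. I'll look.

```bash
python3 - <<'E'
from h import *
a=snap('scene')['img'][90:240,290:440];b=snap('top')['img'][170:320,300:450]
cv2.imwrite('pics/s3.png',cv2.resize(np.hstack([a,b]),None,fx=2.6,fy=2.6,interpolation=cv2.INTER_CUBIC)[:,:,::-1])
o=observe();print(o)
E
```

```text
{'time_s': 4.35, 'joint_positions': array([ 1.92530064e-01,  2.42806566e-01, -4.51519043e-01,  8.68737187e-01,
       -1.63283266e-03,  1.74681161e+00]), 'qvel': array([-1.88285610e-03,  6.84012648e-04, -8.07994341e-04,  6.35771598e-05,
        1.07085036e-04, -7.93122303e-04]), 'joint_efforts': array([ 5.33647276e-01, -2.79150420e+01,  2.00355077e+01, -2.18846910e+00,
        5.63925896e-01, -4.08279802e-04]), 'position': array([0.44426266, 0.15052235, 0.06912331]), 'orientation': array([2.19901009, 2.23561535, 0.0085521 ]), 'force': array([-4.87511631, -2.43506658, 20.37079678]), 'moment': array([-0.54253957,  0.89231457,  0.04429415]), 'finger_force': 10.19956596835982, 'grip_width': 0.0021572587149022316}
```

View pics/s3.png

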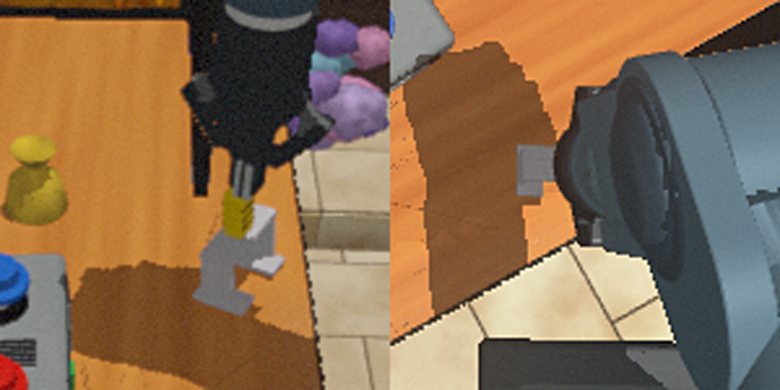

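The fingers have shut on top of the yellow handle (tip at (240,190) in the left half), although the TCP reads 0.069. The puller still stands upright, but the reading and the true fingertip height disagree by about 35 mm. I'll lift, open, and measure the fingertips in the camera.

Request:
step_arm(targets=[{"dx": 0,"dy": 0,"dz": -0.1,"wx": 0,"wy": 0,"wz": 0,"claw": 255},{"dx": 0,"dy": 0,"dz": -0.3,"wx": 0,"wy": 0,"wz": 0,"claw": 255},{"dx": 0,"dy": 0,"dz": -0.1,"wx": 0,"wy": 0,"wz": 0,"claw": 255},{"dx": 0,"dy": 0,"dz": 0,"wx": 0,"wy": 0,"wz": 0,"claw": 255}])

```text
time_s: 4.75
position: [0.4439, 0.1511, 0.1282]
orientation: [2.2, 2.237, 0.01]
force: [0.2, -0.2, 0.7]
grip_width: 0.0
finger_force: 0.0
```

```bash
python3 - <<'E'
from h import *
d=snap('scene');P=cloud(d);o=observe();print(o['position'],o['orientation'],o['force'],o['grip_width'])
hsv=cv2.cvtColor(d['img'],cv2.COLOR_RGB2HSV);S=hsv[...,1];V=hsv[...,2]
X=P[...,:2]-o['position'][:2]
near=(np.hypot(X[...,0],X[...,1])<.07)&(d['z_map']>0)
for lo in np.arange(.06,.26,.01):
    m=near&(P[...,2]>=lo)&(P[...,2]<lo+.01)
    if m.sum(): print(lo.round(2),m.sum(),P[m].mean(0).round(3),P[m].min(0).round(3),P[m].max(0).round(3),d['img'][m].mean(0).round())
# yellow handle
H=hsv[...,0];m=near&(H>22)&(H<33)&(S>150)
p=P[m];print('yel',p[:,2].max(),p[p[:,2]>.098].mean(0))
E
```

```text
[0.44269562 0.15085499 0.12652899] [2.20084794 2.23781243 0.00626463] [-0.7825933  -0.23978017 -0.53468571] 0.002240779524024397
0.06 43 [0.439 0.16  0.065] [0.427 0.135 0.06 ] [0.455 0.191 0.07 ] [133. 115.  49.]
0.07 37 [0.437 0.156 0.075] [0.43  0.139 0.07 ] [0.449 0.162 0.08 ] [130. 109.  16.]
0.08 44 [0.437 0.157 0.085] [0.43 0.14 0.08] [0.449 0.163 0.09 ] [130. 107.  13.]
0.09 46 [0.438 0.156 0.095] [0.43 0.14 0.09] [0.45  0.163 0.1  ] [144. 119.   7.]
0.1 58 [0.44  0.149 0.102] [0.432 0.138 0.1  ] [0.45  0.162 0.104] [199. 170.   3.]
0.16 11 [0.442 0.16  0.167] [0.437 0.154 0.165] [0.45  0.163 0.17 ] [131. 103.  86.]
0.17 57 [0.441 0.159 0.176] [0.43  0.144 0.17 ] [0.457 0.164 0.18 ] [82. 72. 64.]
0.18 55 [0.442 0.159 0.185] [0.43  0.146 0.18 ] [0.458 0.164 0.19 ] [71. 65. 61.]
0.19 60 [0.44  0.158 0.195] [0.43  0.143 0.19 ] [0.456 0.165 0.2  ] [69. 65. 62.]
0.2 61 [0.443 0.161 0.206] [0.416 0.153 0.2  ] [0.473 0.165 0.21 ] [56. 49. 44.]
0.21 166 [0.443 0.158 0.215] [0.408 0.139 0.21 ] [0.482 0.166 0.22 ] [34. 33. 34.]
0.22 165 [0.447 0.158 0.224] [0.399 0.14  0.22 ] [0.488 0.168 0.23 ] [32. 32. 34.]
0.23 188 [0.447 0.162 0.235] [0.392 0.141 0.23 ] [0.497 0.17  0.24 ] [32. 32. 34.]
0.24 202 [0.444 0.163 0.245] [0.383 0.145 0.24 ] [0.505 0.17  0.25 ] [35. 36. 37.]
0.25 305 [0.436 0.16  0.255] [0.382 0.138 0.25 ] [0.504 0.172 0.26 ] [41. 43. 45.]
yel 0.10432358574876958 [0.43941741 0.1504272  0.10144019]
```

The shut fingertips sit at z≈0.166 while the TCP reads 0.127. So the true tip is about 38 mm above the reading, while xy agrees to 3 mm. The puller is unmoved at (0.440, 0.150), top at 0.102. I open, descend by 98 mm (true tip ≈0.068) and grip.

Request:
step_arm(targets=[{"dx": -0.02,"dy": -0.022,"dz": 0,"wx": 0,"wy": 0,"wz": 0,"claw": 80},{"dx": 0,"dy": 0,"dz": 0,"wx": 0,"wy": 0,"wz": 0,"claw": 80},{"dx": 0,"dy": 0,"dz": 0,"wx": 0,"wy": 0,"wz": 0,"claw": 80},{"dx": 0,"dy": 0,"dz": 0.2,"wx": 0,"wy": 0,"wz": 0,"claw": 80},{"dx": 0,"dy": 0,"dz": 0.2,"wx": 0,"wy": 0,"wz": 0,"claw": 80}])

```text
time_s: 5.3
position: [0.4388, 0.1482, 0.076]
orientation: [2.202, 2.239, 0.002]
force: [0.3, 0.8, -0.2]
grip_width: 0.684
finger_force: 0.0
```

Request:
step_arm(targets=[{"dx": 0,"dy": 0,"dz": 0.2,"wx": 0,"wy": 0,"wz": 0,"claw": 80},{"dx": 0,"dy": 0,"dz": 0.1,"wx": 0,"wy": 0,"wz": 0,"claw": 80},{"dx": 0,"dy": 0,"dz": 0.07,"wx": 0,"wy": 0,"wz": 0,"claw": 80},{"dx": 0,"dy": 0,"dz": 0,"wx": 0,"wy": 0,"wz": 0,"claw": 80},{"dx": 0,"dy": 0,"dz": 0,"wx": 0,"wy": 0,"wz": 0,"claw": 80}])

```text
time_s: 5.8
position: [0.4383, 0.1481, 0.0323]
orientation: [2.203, 2.24, 0.0]
force: [-0.2, 0.2, 0.5]
grip_width: 0.688
finger_force: 0.0
```

Request:
step_arm(grip_force=60, targets=[{"dx": 0,"dy": 0,"dz": 0,"wx": 0,"wy": 0,"wz": 0,"claw": 255},{"dx": 0,"dy": 0,"dz": 0,"wx": 0,"wy": 0,"wz": 0,"claw": 255},{"dx": 0,"dy": 0,"dz": 0,"wx": 0,"wy": 0,"wz": 0,"claw": 255},{"dx": 0,"dy": 0,"dz": 0,"wx": 0,"wy": 0,"wz": 0,"claw": 255},{"dx": 0,"dy": 0,"dz": 0,"wx": 0,"wy": 0,"wz": 0,"claw": 255}])

```text
time_s: 6.3
position: [0.4389, 0.1481, 0.0327]
orientation: [2.202, 2.239, 0.002]
force: [-0.7, -0.6, 3.8]
grip_width: 0.228
finger_force: 61.3
```

```bash
python3 - <<'E'
from h import *
d=snap('scene');P=cloud(d);o=observe();print(o['position'],o['orientation'],o['force'],o['grip_width'],o['finger_force'])
hsv=cv2.cvtColor(d['img'],cv2.COLOR_RGB2HSV);H,S=hsv[...,0],hsv[...,1]
X=P[...,:2]-o['position'][:2]
near=(np.hypot(X[...,0],X[...,1])<.07)&(d['z_map']>0)
p=P[near&(H>22)&(H<33)&(S>150)];print('yel',len(p),np.percentile(p[:,2],[2,98]),p.mean(0))
p=P[near&(S<90)&(P[...,2]<.115)&(P[...,2]>.061)];print('fingers',len(p),p.min(0),p.max(0))
E
```

```text
[0.43892575 0.14812161 0.03271084] [2.20222998e+00 2.23905467e+00 1.84252009e-03] [ 0.34617143 -0.7531795   5.35761182] 0.22418878569378803 61.40276312828064
yel 150 [0.06339644 0.10392852] [0.43833558 0.15769338 0.08806493]
fingers 161 [0.41340143 0.14195173 0.06967081] [0.46022288 0.16276148 0.11490928]
```

Gripped: 19 mm opening and 61 N. Now I lift, move to the staging point in front of the red cap, and turn 34°.

Request:
step_arm(targets=[{"dx": 0,"dy": 0,"dz": -0.15,"wx": 0,"wy": 0,"wz": 0,"claw": 255},{"dx": 0,"dy": 0,"dz": -0.25,"wx": 0,"wy": 0,"wz": 0,"claw": 255},{"dx": 0,"dy": 0,"dz": -0.25,"wx": 0,"wy": 0,"wz": 0,"claw": 255},{"dx": 0,"dy": 0,"dz": -0.18,"wx": 0,"wy": 0,"wz": 0,"claw": 255}])

```text
time_s: 6.75
position: [0.4379, 0.148, 0.1329]
orientation: [-2.203, -2.24, 0.0]
force: [0.9, 1.0, -1.9]
grip_width: 0.23
finger_force: 60.6
```

Request:
step_arm(targets=[{"dx": 0.345,"dy": -0.05,"dz": 0,"wx": 0,"wy": 0,"wz": 0,"claw": 255},{"dx": 0.345,"dy": -0.05,"dz": 0,"wx": 0,"wy": 0,"wz": 0,"claw": 255},{"dx": 0.345,"dy": -0.05,"dz": 0,"wx": 0,"wy": 0,"wz": 0,"claw": 255},{"dx": 0.345,"dy": -0.05,"dz": 0,"wx": 0,"wy": 0,"wz": 0,"claw": 255},{"dx": 0.345,"dy": -0.05,"dz": 0,"wx": 0,"wy": 0,"wz": 0,"claw": 255}])

```text
time_s: 7.25
position: [0.4035, 0.3557, 0.1309]
orientation: [-2.203, -2.24, 0.003]
force: [1.1, 0.4, -1.4]
grip_width: 0.224
finger_force: 60.5
```

Request:
step_arm(targets=[{"dx": 0,"dy": 0,"dz": 0,"wx": 0,"wy": 0,"wz": -0.153,"claw": 255},{"dx": 0,"dy": 0,"dz": 0,"wx": 0,"wy": 0,"wz": -0.153,"claw": 255},{"dx": 0,"dy": 0,"dz": 0,"wx": 0,"wy": 0,"wz": -0.153,"claw": 255},{"dx": 0,"dy": 0,"dz": 0,"wx": 0,"wy": 0,"wz": -0.153,"claw": 255},{"dx": 0,"dy": 0,"dz": 0,"wx": 0,"wy": 0,"wz": -0.153,"claw": 255}])

```text
time_s: 7.75
position: [0.4038, 0.3541, 0.1307]
orientation: [-1.434, -2.794, 0.003]
force: [0.9, 0.5, -1.3]
grip_width: 0.23
finger_force: 60.5
```

Request:
step_arm(targets=[{"dx": 0,"dy": 0,"dz": 0,"wx": 0,"wy": 0,"wz": 0,"claw": 255},{"dx": 0,"dy": 0,"dz": 0,"wx": 0,"wy": 0,"wz": 0,"claw": 255}])

```text
time_s: 7.95
position: [0.4042, 0.3542, 0.1311]
orientation: [-1.445, -2.789, 0.002]
force: [-0.1, 0.1, -1.6]
grip_width: 0.223
finger_force: 60.5
```

```bash
cat > look.py <<'E'
from h import *
import sys
o=observe();print(o['position'],o['orientation'],o['force'],o['grip_width'],'yaw',np.degrees(2*np.arctan2(o['orientation'][1],o['orientation'][0])))
ims=[]
for n in('scene','top'):
    d=snap(n);P=cloud(d);hsv=cv2.cvtColor(d['img'],cv2.COLOR_RGB2HSV);H,S,V=[hsv[...,i].astype(int) for i in range(3)]
    X=P[...,:2]-o['position'][:2]
    near=(np.hypot(X[...,0],X[...,1])<.075)&(d['z_map']>0)
    p=P[near&(H>22)&(H<33)&(S>150)&(P[...,2]>.03)]
    if len(p):print(n,'yel',len(p),np.percentile(p[:,2],[2,98]).round(4),p.mean(0).round(4))
    p=P[near&(S<60)&(V>85)&(P[...,2]>.062)&(P[...,2]<.3)]
    if len(p):print(n,'steel',len(p),p.min(0).round(4),p.max(0).round(4),cv2.minAreaRect((p[:,:2]*1000).astype(np.float32)))
    p=P[((H<6)|(H>174))&(S>180)&(V>90)&(P[...,2]>.05)&(P[...,1]>.1)&(P[...,0]>.35)&(P[...,2]<.3)]
    if len(p):print(n,'red',len(p),p.min(0).round(4),p.max(0).round(4))
    c=d['img'][130:290,200:400]; ims.append(c)
if len(sys.argv)>1: cv2.imwrite('pics/'+sys.argv[1],cv2.resize(np.hstack(ims),(800,320),interpolation=cv2.INTER_CUBIC)[:,:,::-1])
E
python3 look.py s4.png
```

```text
[0.40420872 0.35420174 0.13112428] [-1.44457919e+00 -2.78911321e+00  1.85504152e-03] [-0.12146599  0.09648206 -1.59611908] 0.22294012845619054 yaw -234.7624351855978
scene yel 282 [0.1612 0.2016] [0.3997 0.3613 0.1879]
scene steel 915 [0.3615 0.31   0.0987] [0.4475 0.4044 0.2574] ((410.7268981933594, 361.08978271484375), (65.8748779296875, 84.95854187011719), 34.866573333740234)
scene red 233 [0.4795 0.401  0.0834] [0.529  0.4373 0.1048]
top steel 129 [0.4025 0.3064 0.1022] [0.4468 0.341  0.161 ] ((426.0944519042969, 324.32562255859375), (48.078739166259766, 15.034110069274902), 29.494314193725586)
top red 37 [0.5077 0.4012 0.084 ] [0.5308 0.4345 0.1041]
```

View pics/s4.png

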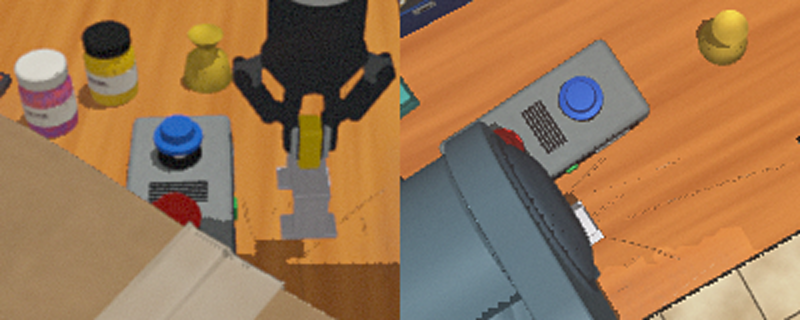

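Held upright: handle top at 0.2016, so the feet are at about 0.0995, with heading 35.2°. In the left half the handle is at (310,140) and the red cap at (178,208). Next I lower 31 mm with a small lateral trim and check before sliding.

Request:
step_arm(targets=[{"dx": -0.015,"dy": 0,"dz": 0.13,"wx": 0,"wy": 0,"wz": 0,"claw": 255},{"dx": 0,"dy": 0,"dz": 0.132,"wx": 0,"wy": 0,"wz": 0,"claw": 255},{"dx": 0,"dy": 0,"dz": 0,"wx": 0,"wy": 0,"wz": 0,"claw": 255},{"dx": 0,"dy": 0,"dz": 0,"wx": 0,"wy": 0,"wz": 0,"claw": 255}])

```text
time_s: 8.45
position: [0.4054, 0.3528, 0.1002]
orientation: [-1.442, -2.791, 0.001]
force: [1.0, -0.6, -0.9]
grip_width: 0.23
finger_force: 60.3
```

```bash
python3 look.py
```

```text
[0.40536178 0.35281258 0.10020151] [-1.44213182e+00 -2.79053293e+00  1.47873582e-03] [ 0.97840066 -0.60528779 -0.8515161 ] 0.23004513694483383 yaw -234.6593361061597
scene yel 263 [0.1309 0.1711] [0.4011 0.3597 0.1572]
scene steel 876 [0.3618 0.3079 0.0668] [0.4493 0.4013 0.1768] ((405.4422912597656, 353.6531066894531), (48.51189422607422, 87.84982299804688), 34.815643310546875)
scene red 235 [0.4799 0.4001 0.086 ] [0.5292 0.4372 0.1043]
top steel 76 [0.4062 0.3051 0.0716] [0.4498 0.3384 0.1299] ((429.0650329589844, 321.45477294921875), (48.893741607666016, 9.483579635620117), 31.955053329467773)
top red 17 [0.5147 0.4037 0.0874] [0.5286 0.4227 0.0922]
```

Feet bottom at about 0.068, inside the 60–76 mm window. Lateral error is under 1 mm and there are 122 mm to slide.

Request:
step_arm(targets=[{"dx": 0,"dy": 0.204,"dz": 0,"wx": 0,"wy": 0,"wz": 0,"claw": 255},{"dx": 0,"dy": 0.204,"dz": 0,"wx": 0,"wy": 0,"wz": 0,"claw": 255},{"dx": 0,"dy": 0.204,"dz": 0,"wx": 0,"wy": 0,"wz": 0,"claw": 255}])

```text
time_s: 8.85
position: [0.4669, 0.3965, 0.1014]
orientation: [1.441, 2.79, 0.003]
force: [0.8, 0.2, -1.3]
grip_width: 0.225
finger_force: 60.4
```

Request:
step_arm(targets=[{"dx": 0,"dy": 0.204,"dz": 0,"wx": 0,"wy": 0,"wz": 0,"claw": 255},{"dx": 0,"dy": 0.204,"dz": 0,"wx": 0,"wy": 0,"wz": 0,"claw": 255},{"dx": 0,"dy": 0,"dz": 0,"wx": 0,"wy": 0,"wz": 0,"claw": 255},{"dx": 0,"dy": 0,"dz": 0,"wx": 0,"wy": 0,"wz": 0,"claw": 255}])

```text
time_s: 9.25
position: [0.5059, 0.4241, 0.1006]
orientation: [1.442, 2.791, 0.001]
force: [0.8, -0.6, -0.8]
grip_width: 0.222
finger_force: 60.5
```

```bash
python3 look.py s5.png
```

```text
[0.505942   0.42412419 0.10055985] [1.44167104e+00 2.79095190e+00 6.00688551e-04] [ 0.81995442 -0.55873251 -0.83344721] 0.22231129908120384 yaw 125.3626132673927
scene yel 266 [0.1314 0.1717] [0.501  0.4307 0.159 ]
scene steel 409 [0.4572 0.3532 0.062 ] [0.5492 0.4548 0.2471] ((503.19287109375, 403.628173828125), (99.19876098632812, 91.58421325683594), 86.6227035522461)
scene red 50 [0.4801 0.4038 0.0842] [0.5014 0.4249 0.1016]
top steel 358 [0.475  0.3506 0.062 ] [0.5756 0.4283 0.2719] ((528.8771362304688, 389.2204895019531), (99.22001647949219, 65.03016662597656), 27.816530227661133)
top red 9 [0.4987 0.4012 0.0872] [0.5056 0.4056 0.0916]
```

View pics/s5.png

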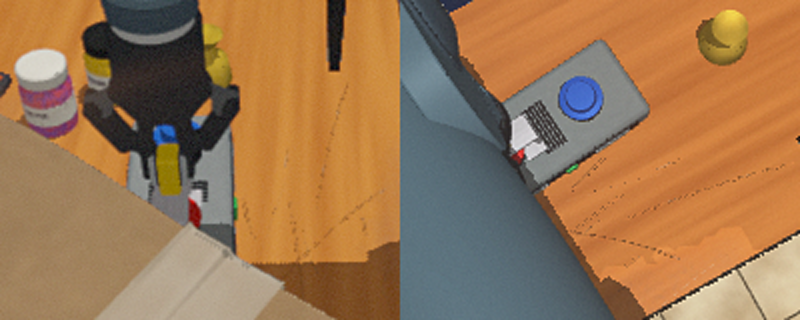

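The puller straddles the cap (red visible at (192,212) inside the tunnel) with no contact force. I pull up gently.

Request:
step_arm(targets=[{"dx": 0,"dy": 0,"dz": -0.04,"wx": 0,"wy": 0,"wz": 0,"claw": 255},{"dx": 0,"dy": 0,"dz": -0.03,"wx": 0,"wy": 0,"wz": 0,"claw": 255},{"dx": 0,"dy": 0,"dz": -0.03,"wx": 0,"wy": 0,"wz": 0,"claw": 255},{"dx": 0,"dy": 0,"dz": -0.03,"wx": 0,"wy": 0,"wz": 0,"claw": 255},{"dx": 0,"dy": 0,"dz": -0.03,"wx": 0,"wy": 0,"wz": 0,"claw": 255}])

```text
time_s: 9.85
position: [0.5054, 0.4238, 0.1198]
orientation: [1.441, 2.791, -0.0]
force: [0.0, -0.1, -2.7]
grip_width: 0.225
finger_force: 60.4
```

Request:
step_arm(targets=[{"dx": 0,"dy": 0,"dz": -0.03,"wx": 0,"wy": 0,"wz": 0,"claw": 255},{"dx": 0,"dy": 0,"dz": -0.03,"wx": 0,"wy": 0,"wz": 0,"claw": 255},{"dx": 0,"dy": 0,"dz": -0.03,"wx": 0,"wy": 0,"wz": 0,"claw": 255},{"dx": 0,"dy": 0,"dz": -0.03,"wx": 0,"wy": 0,"wz": 0,"claw": 255},{"dx": 0,"dy": 0,"dz": -0.03,"wx": 0,"wy": 0,"wz": 0,"claw": 255}])

```text
time_s: 10.35
position: [0.5056, 0.424, 0.1378]
orientation: [1.441, 2.791, 0.0]
force: [0.3, -0.1, -1.9]
grip_width: 0.225
finger_force: 60.4
```

Request:
step_arm(targets=[{"dx": 0,"dy": 0,"dz": -0.04,"wx": 0,"wy": 0,"wz": 0,"claw": 255},{"dx": 0,"dy": 0,"dz": -0.05,"wx": 0,"wy": 0,"wz": 0,"claw": 255},{"dx": 0,"dy": 0,"dz": -0.05,"wx": 0,"wy": 0,"wz": 0,"claw": 255},{"dx": 0,"dy": 0,"dz": -0.05,"wx": 0,"wy": 0,"wz": 0,"claw": 255},{"dx": 0,"dy": 0,"dz": -0.03,"wx": 0,"wy": 0,"wz": 0,"claw": 255}])

```text
time_s: 10.85
position: [0.5058, 0.4241, 0.1648]
orientation: [1.441, 2.791, 0.001]
force: [0.4, 1.0, -2.1]
grip_width: 0.229
finger_force: 60.4
```

```bash
python3 look.py
```

```text
[0.50582745 0.42412301 0.16477013] [1.44121187e+00 2.79091709e+00 1.29810935e-03] [ 0.38173123  0.98960735 -2.14122274] 0.22884958546047748 yaw 125.37691338777115
scene yel 308 [0.1939 0.2354] [0.5009 0.4311 0.2205]
scene steel 976 [0.4621 0.352  0.062 ] [0.572 0.468 0.27 ] ((515.38818359375, 418.9063415527344), (95.5035629272461, 107.85974884033203), 34.81673812866211)
scene red 81 [0.4798 0.4041 0.1383] [0.5269 0.4503 0.1579]
top steel 409 [0.4773 0.35   0.062 ] [0.5728 0.4261 0.2102] ((529.31103515625, 385.666259765625), (99.8513412475586, 62.044193267822266), 14.744524002075195)
top red 14 [0.4915 0.4018 0.1431] [0.5088 0.4105 0.159 ]
```

The red cap now lies on the feet (z 0.138–0.158) and is free of the post. I carry it gently to (0.45, 0.22).

Request:
step_arm(targets=[{"dx": -0.03,"dy": -0.036,"dz": 0,"wx": 0,"wy": 0,"wz": 0,"claw": 255},{"dx": -0.06,"dy": -0.072,"dz": 0,"wx": 0,"wy": 0,"wz": 0,"claw": 255},{"dx": -0.1,"dy": -0.12,"dz": 0,"wx": 0,"wy": 0,"wz": 0,"claw": 255},{"dx": -0.13,"dy": -0.155,"dz": 0,"wx": 0,"wy": 0,"wz": 0,"claw": 255},{"dx": -0.13,"dy": -0.155,"dz": 0,"wx": 0,"wy": 0,"wz": 0,"claw": 255}])

```text
time_s: 11.45
position: [0.4834, 0.3413, 0.1633]
orientation: [-1.441, -2.791, 0.002]
force: [0.4, -1.0, -1.3]
grip_width: 0.224
finger_force: 60.4
```

Request:
step_arm(targets=[{"dx": -0.13,"dy": -0.155,"dz": 0,"wx": 0,"wy": 0,"wz": 0,"claw": 255},{"dx": -0.13,"dy": -0.155,"dz": 0,"wx": 0,"wy": 0,"wz": 0,"claw": 255},{"dx": -0.13,"dy": -0.155,"dz": 0,"wx": 0,"wy": 0,"wz": 0,"claw": 255},{"dx": -0.13,"dy": -0.155,"dz": 0,"wx": 0,"wy": 0,"wz": 0,"claw": 255},{"dx": -0.09,"dy": -0.11,"dz": 0,"wx": 0,"wy": 0,"wz": 0,"claw": 255}])

```text
time_s: 11.95
position: [0.4539, 0.2302, 0.1635]
orientation: [-1.442, -2.791, 0.002]
force: [0.6, -0.5, -1.4]
grip_width: 0.226
finger_force: 60.4
```

Request:
step_arm(targets=[{"dx": -0.06,"dy": -0.072,"dz": 0,"wx": 0,"wy": 0,"wz": 0,"claw": 255},{"dx": -0.03,"dy": -0.036,"dz": 0.04,"wx": 0,"wy": 0,"wz": 0,"claw": 255},{"dx": 0,"dy": 0,"dz": 0.1,"wx": 0,"wy": 0,"wz": 0,"claw": 255},{"dx": 0,"dy": 0,"dz": 0.15,"wx": 0,"wy": 0,"wz": 0,"claw": 255},{"dx": 0,"dy": 0,"dz": 0.15,"wx": 0,"wy": 0,"wz": 0,"claw": 255}])

```text
time_s: 12.45
position: [0.451, 0.2165, 0.1096]
orientation: [-1.44, -2.792, -0.001]
force: [0.4, 0.9, -1.2]
grip_width: 0.224
finger_force: 60.4
```

Request:
step_arm(targets=[{"dx": 0,"dy": 0,"dz": 0.15,"wx": 0,"wy": 0,"wz": 0,"claw": 255},{"dx": 0,"dy": 0,"dz": 0.15,"wx": 0,"wy": 0,"wz": 0,"claw": 255},{"dx": 0,"dy": 0,"dz": 0.12,"wx": 0,"wy": 0,"wz": 0,"claw": 255},{"dx": 0,"dy": 0,"dz": 0.08,"wx": 0,"wy": 0,"wz": 0,"claw": 255},{"dx": 0,"dy": 0,"dz": 0,"wx": 0,"wy": 0,"wz": 0,"claw": 255}])

```text
time_s: 12.95
position: [0.4492, 0.2157, 0.049]
orientation: [-1.439, -2.79, 0.004]
force: [-0.3, -0.9, -1.4]
grip_width: 0.225
finger_force: 60.3
```

```bash
python3 look.py s6.png
```

```text
[0.44921223 0.21574113 0.04901602] [-1.43933651 -2.7895611   0.0038732 ] [-0.34116677 -0.86165983 -1.39051407] 0.22510021798972815 yaw -234.58496946188458
scene yel 192 [0.0775 0.1203] [0.4448 0.2231 0.1044]
scene steel 472 [0.3988 0.1763 0.0624] [0.478  0.2594 0.2997] ((431.0039978027344, 224.16339111328125), (95.93408966064453, 56.40660095214844), 28.90025520324707)
top steel 20 [0.4212 0.2473 0.07  ] [0.4419 0.2591 0.0787] ((430.9617004394531, 252.123291015625), (21.697072982788086, 6.18202018737793), 28.60761070251465)
```

View pics/s6.png

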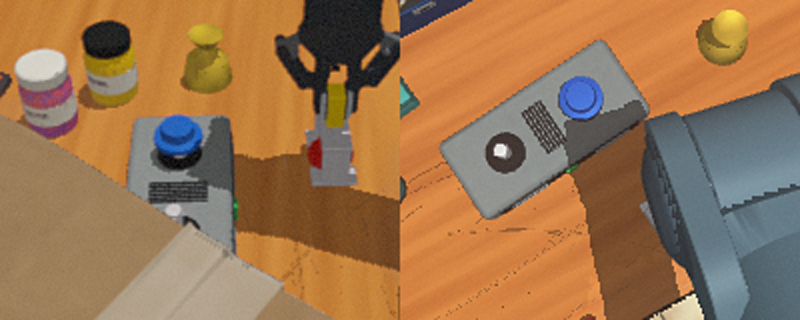

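The nozzle at (503,150) is bare, the blue cap is still on, and the red cap sits in the puller's tunnel at (315,152). The feet are about 17 mm above the desk, so I lower softly.

Request:
step_arm(targets=[{"dx": 0,"dy": 0,"dz": 0.05,"wx": 0,"wy": 0,"wz": 0,"claw": 255},{"dx": 0,"dy": 0,"dz": 0.04,"wx": 0,"wy": 0,"wz": 0,"claw": 255},{"dx": 0,"dy": 0,"dz": 0.025,"wx": 0,"wy": 0,"wz": 0,"claw": 255},{"dx": 0,"dy": 0,"dz": 0.015,"wx": 0,"wy": 0,"wz": 0,"claw": 255},{"dx": 0,"dy": 0,"dz": 0,"wx": 0,"wy": 0,"wz": 0,"claw": 255}])

```text
time_s: 13.55
position: [0.4506, 0.2157, 0.0352]
orientation: [-1.441, -2.791, 0.001]
force: [-0.1, 0.9, -2.1]
grip_width: 0.226
finger_force: 60.5
```

Request:
step_arm(targets=[{"dx": 0,"dy": 0,"dz": 0.008,"wx": 0,"wy": 0,"wz": 0,"claw": 255},{"dx": 0,"dy": 0,"dz": 0,"wx": 0,"wy": 0,"wz": 0,"claw": 255}])

```text
time_s: 13.75
position: [0.4509, 0.2158, 0.0345]
orientation: [1.441, 2.791, 0.0]
force: [-0.4, -0.4, -1.6]
grip_width: 0.222
finger_force: 60.5
```

Request:
step_arm(targets=[{"dx": 0,"dy": 0,"dz": 0.01,"wx": 0,"wy": 0,"wz": 0,"claw": 255},{"dx": 0,"dy": 0,"dz": 0.005,"wx": 0,"wy": 0,"wz": 0,"claw": 255},{"dx": 0,"dy": 0,"dz": 0,"wx": 0,"wy": 0,"wz": 0,"claw": 255}])

```text
time_s: 14.05
position: [0.4509, 0.2158, 0.0328]
orientation: [1.441, 2.791, 0.0]
force: [-0.0, -0.2, -2.2]
grip_width: 0.226
finger_force: 60.4
```

```bash
python3 look.py
```

```text
[0.45091691 0.21579891 0.03275461] [1.44133596e+00 2.79118977e+00 1.02581466e-04] [-0.04803373 -0.17650196 -2.18661855] 0.22619488305755955 yaw 125.37745549923619
scene yel 180 [0.0628 0.1043] [0.446  0.2234 0.0888]
scene steel 237 [0.3999 0.1767 0.0714] [0.4731 0.2525 0.297 ] ((427.8919677734375, 220.91712951660156), (95.09441375732422, 34.91359329223633), 42.59343719482422)
```

Request:
step_arm(targets=[{"dx": 0,"dy": 0,"dz": 0.008,"wx": 0,"wy": 0,"wz": 0,"claw": 255},{"dx": 0,"dy": 0,"dz": 0,"wx": 0,"wy": 0,"wz": 0,"claw": 255}])

```text
time_s: 14.35
position: [0.4511, 0.2158, 0.0327]
orientation: [1.441, 2.791, 0.001]
force: [-1.7, -1.3, 5.5]
grip_width: 0.223
finger_force: 61.5
```

Request:
step_arm(targets=[{"dx": 0,"dy": 0,"dz": 0.008,"wx": 0,"wy": 0,"wz": 0,"claw": 255},{"dx": 0,"dy": 0,"dz": 0,"wx": 0,"wy": 0,"wz": 0,"claw": 255}])

```text
time_s: 14.55
position: [0.4513, 0.2158, 0.0327]
orientation: [1.441, 2.79, 0.001]
force: [-3.7, -2.1, 14.9]
grip_width: 0.225
finger_force: 62.7
```

The feet are on the desk. I ease back 1 mm, open, and withdraw straight up.

Request:
step_arm(targets=[{"dx": 0,"dy": 0,"dz": -0.01,"wx": 0,"wy": 0,"wz": 0,"claw": 255},{"dx": 0,"dy": 0,"dz": 0,"wx": 0,"wy": 0,"wz": 0,"claw": 180},{"dx": 0,"dy": 0,"dz": 0,"wx": 0,"wy": 0,"wz": 0,"claw": 130},{"dx": 0,"dy": 0,"dz": 0,"wx": 0,"wy": 0,"wz": 0,"claw": 80},{"dx": 0,"dy": 0,"dz": 0,"wx": 0,"wy": 0,"wz": 0,"claw": 80}])

```text
time_s: 15.05
position: [0.4508, 0.2158, 0.0318]
orientation: [-1.442, -2.791, 0.0]
force: [-1.0, -1.4, 0.4]
grip_width: 0.688
finger_force: 0.0
```

Request:
step_arm(targets=[{"dx": 0,"dy": 0,"dz": -0.1,"wx": 0,"wy": 0,"wz": 0,"claw": 80},{"dx": 0,"dy": 0,"dz": -0.2,"wx": 0,"wy": 0,"wz": 0,"claw": 80},{"dx": 0,"dy": 0,"dz": -0.3,"wx": 0,"wy": 0,"wz": 0,"claw": 80},{"dx": 0,"dy": 0,"dz": -0.3,"wx": 0,"wy": 0,"wz": 0,"claw": 80},{"dx": 0,"dy": 0,"dz": -0.2,"wx": 0,"wy": 0,"wz": 0,"claw": 80}])

```text
time_s: 15.55
position: [0.4518, 0.2162, 0.1675]
orientation: [1.44, 2.789, 0.004]
force: [0.5, -0.1, -1.3]
grip_width: 0.686
finger_force: 0.0
```

Request:
step_arm(targets=[{"dx": 0,"dy": 0,"dz": 0,"wx": 0,"wy": 0,"wz": 0,"claw": 80},{"dx": 0,"dy": 0,"dz": 0,"wx": 0,"wy": 0,"wz": 0,"claw": 80},{"dx": 0,"dy": 0,"dz": 0,"wx": 0,"wy": 0,"wz": 0,"claw": 80}])

```text
time_s: 15.85
position: [0.4499, 0.2155, 0.163]
orientation: [-1.441, -2.79, 0.002]
force: [-0.2, -0.4, -0.1]
grip_width: 0.684
finger_force: 0.0
```

```bash
python3 look.py s7.png
```

```text
[0.44993432 0.21549862 0.16300407] [-1.44090215e+00 -2.79017958e+00  2.29041673e-03] [-0.17719221 -0.39690555 -0.11238391] 0.684325883138707 yaw -234.6253925562718
scene yel 185 [0.063  0.1035] [0.4477 0.2231 0.0892]
scene steel 92 [0.4013 0.1909 0.078 ] [0.4738 0.2465 0.296 ] ((441.418212890625, 213.80421447753906), (88.75593566894531, 17.67892837524414), 35.805702209472656)
```

View pics/s7.png

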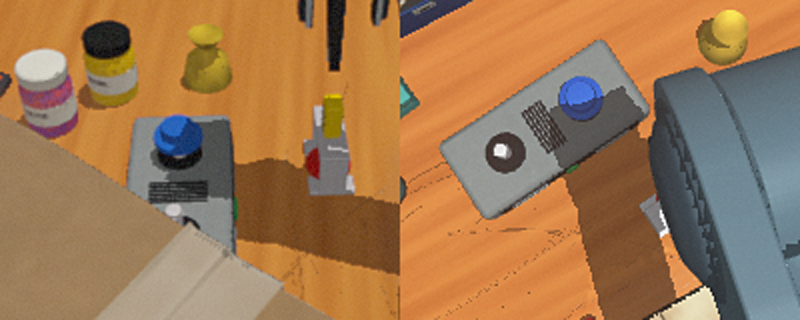

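The puller stands upright at (330,150) with the red cap inside at (313,165), and the gripper is clear. The blue cap looks a little different, possibly from the shadow, so I'll check its height before handing in.

```bash
python3 - <<'E'
from h import *
for n in('scene','top'):
    d=snap(n);P=cloud(d);hsv=cv2.cvtColor(d['img'],cv2.COLOR_RGB2HSV);H,S,V=[hsv[...,i].astype(int) for i in range(3)]
    near=(np.hypot(P[...,0]-.568,P[...,1]-.336)<.05)&(P[...,2]>.07)
    p=P[near&(H>100)&(H<125)&(S>140)&(V>50)];t=p[p[:,2]>.0985]
    A=np.c_[t[:,:2]-t[:,:2].mean(0),np.ones(len(t))];print(n,len(p),p.min(0).round(4),p.max(0).round(4),t.mean(0).round(4),np.linalg.lstsq(A,t[:,2],rcond=None)[0].round(3))
E
```

```text
scene 370 [0.5423 0.3128 0.083 ] [0.5931 0.3618 0.1047] [0.5668 0.3381 0.1019] [ 0.022 -0.008  0.102]
top 226 [0.5439 0.3129 0.0874] [0.5938 0.3594 0.1051] [0.5718 0.3368 0.1026] [0.007 0.007 0.103]
```

The blue cap is level, at the same height and place as before, so the difference was only shadow.

```bash
python3 -c "
from h import *
print(ticket.job_done())"
```

```text
the job is handed in; nothing more can be done
None
```

The red cap is off and lying in the puller, which stands upright on the desk clear of the inflator; the blue cap is still on its nozzle, and the job is handed in after about 16 s of robot time. On the first grasp try the fingers shut on top of the handle with about 20 N because the TCP height reads 33–38 mm too low; I measured that in the camera and the second grasp held.

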